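Hold the long glass cell in the photometer beam

ROBOT

A 6-joint arm with a two-finger parallel gripper is mounted at the origin on a cart in front of the work surface, level with it; the furniture and walls round the work are solid. World frame = base frame: x ahead of the robot, y to its left, z up, the work surface at z = 0. Lengths are in m, angles in rad, forces in N, time in s.
With the tool pointing down it reaches from about 0.375 to 0.975 m from the base axis. Payload 3.8 kg.
Tool frame: the origin (TCP) lies midway between the tips of the shut fingers; the grasp point (between the pads) lies 19 mm behind it; z points along the fingers, y is the line along which they close (so a half turn about z gives the same grasp; the last joint's range is limited). The gripper opens to 88 mm and grips with 3 to 60 N. Pads are 18 mm wide; open, the fingers measure 123 mm over their backs; the gripper's body (75 mm by 187 mm) begins 45 mm behind the grasp point.
Start: joints at [-1.348, 0.264, 1.604, -0, 1.274, -0.037], TCP at [0.173, -0.652, 0.239] pointing down, gripper open.
Joint ranges: [-2.63, 2.63], [-0.94, 2.18], [0.31, 2.57], [-1.31, 4.45], [0, 2.66], [-2.55, 2.55]. Speed limits (rad/s): [2.57, 2.57, 3.14, 3.14, 3.14, 3.14].

INTERFACE

Orientations are given as a rotation vector (axis times angle).
In Python, from cell import manip, inverse_kinematics, cams, order gives the robot as it stands. Calls block until the motion is done:
- manip.move_pose(position, orientation): joint-space move of the TCP to a pose.
- manip.move_linear(position, rate=0.15, rot=None): straight line of the TCP; rot=None keeps the orientation; rate is the mean speed in m/s.
- manip.set_joints(angles): joint-space move.
- manip.set_gripper(opening, force=None): finger opening in m; force is the grip in N (None keeps the last); returns when the fingers have stopped.
- manip.dwell(seconds).
- inverse_kinematics(position, orientation): joint angles nearest the present ones, or None.
- manip.state(): the state.
- cams.capture(name): name is "scene" or "top" or "wrist"; returns a dict with "image" (420x560x3 uint8, blue, green, red), "z_map" (420x560 float32, m along the optical axis (not along the pixel's ray), 0 where there is no reading), "intrinsics" (3x3 intrinsics, pixels), "position" and "orientation" of the camera in the world; the wrist camera has in their place "T_tool_cam" (4x4, takes a point from camera to tool coordinates, whose origin is the TCP and whose axes are the flange's). Camera axes: x right, y down, z forward; pixel columns grow to the right and rows downward; lengths in m; the calibration is good to about 2 mm. A picture is of the moment at which its call begins: read the wrist's pose just before it.
A pose or a line that the arm cannot do raises manip.IKError and nothing moves.
- order.close_job(): hands the job in; it is judged then, once.
The state is a dict: "clock": time; "joint_pos": joint angles; "joint_velocities": joint speeds; "tau": joint torques, N m; "tool_pos": TCP position; "tcp_rot": TCP orientation; "contact_force": force on the tool from outside, world axes, zero at the start; "moment": the same for the moment, N m; "gripper_width": finger opening in m; "grasp_force": force on a finger pad.
Only numpy, scipy, OpenCV 4.12 (cv2) and the standard library are available. Lean on these libraries where they do the work, as an engineer would, in place of code of your own. Each camera call takes 0.05 s, during which the arm holds its last target. There are 200 camera calls.

TASK

Pull the drawer of the little photometer out to its stop and leave it out. Take the longest of the glass cells from the rack in it, gripping it only by its two long frosted sides and never by the clear end windows, and hold it upright midway between the barrels of the lamp head and the detector head on top of the photometer, so that the light would pass straight through the middles of both clear ends. The cell holder is away, so finish while still holding the cell there, still and clear of everything else; do not touch the two heads, and leave the short cells in the rack and the dish and tweezers where they are.

Things in the scene. Friction and masses are not known exactly. Their poses are not given: they have to be found in the camera images.
- photometer: Grey photometer case, 140 mm deep (local x), 200 wide (y), 80 high, fixed at the robot's left; white drawer front towards local -x, a lamp head and a detector head on its top. Origin: centre of its underside. A wall cupboard hangs above and behind (y over 0.384, from 0.675 m up): lift no more than about 0.1 m here, and come from the robot's side.
- drawer_handle (a point): Middle of the drawer's handle: a level round steel bar 8 mm thick, 80 mm long along the photometer's y, 33 mm in front of the drawer's face (29 mm clear gap behind it), 48 mm above the worktop, 32 mm below the case's top, so that it can be taken from above. Axes as the photometer's; moves with the drawer.
- cell_drawer (a joint): How far the drawer is pulled out, in m: 0 shut, 0.070 at its stop. It runs easily (1 to 2 N) and stays where it is left. It pulls out along the photometer's local -x.
- cell_rack (a point): Centre of the middle slot's floor in the black rack in the drawer, 22 mm above the worktop; axes as the photometer's. Three equal slots 48 mm apart along y, each 53 mm long (x), 23 wide, 12 deep, 41 mm behind the drawer's face: inside the case while shut, in front of it at the stop. Drawer sides end 13 mm, the drawer's front 55 mm above this point. Any slot may hold the long cell.
- long_cell: The long glass cell: 50 mm long (local x), 20 mm wide (y), 46 mm high with its fixed 4 mm white cover; 40 to 85 g. Origin: centre of its underside, z up. The long sides (facing +y and -y) are frosted, to be gripped; the ends (+x, -x) are clear windows 2 mm thick, not to be touched by the fingers. It stands 12 mm deep in a slot, its length along the drawer's travel.
- long_cell_center (a point): Optical centre of the long cell, 21 mm above its underside. Axes as the cell's.
- long_cell_window_a (a point): Middle of the clear window at the long cell's +x end: 25 mm from its centre, 21 mm above its underside. The clear part is 16 mm wide and about 38 mm high.
- long_cell_window_b (a point): Middle of the clear window at the long cell's -x end, likewise.
- short_cell_1: A short glass cell, of the same kind but 26 mm long (local x), 20 mm wide, 46 mm high, in another slot of the rack, where it stays. Origin: centre of its underside.
- short_cell_2: The other short glass cell, just like the first, in the third slot.
- optics: The two heads fixed on the case: grey lamp head with black fins at local +y (its top 155 mm above the worktop), smaller detector head at -y (142 mm), both within 23 mm of the beam in local x. Their black barrels, 28 mm in diameter, face each other, faces 80 mm apart along y. Between them only the flat bare seat of the cell holder, 83 mm above the worktop. Origin as the photometer's.
- beam (a point): Middle of the light path: midway between the two barrels, on their common axis, 120 mm above the worktop. Axes as the photometer's: the light passes along local y (across the drawer's travel), through a 4 mm stop in each barrel; z up.
- weighing_dish: Small white dish, 66 mm across, 18 mm high, loose on the worktop to the right of the photometer; to be left alone. Origin: centre of its underside.
- tweezers: Tweezers, 130 mm long, 9 mm high, loose on the worktop to the right of the photometer; to be left alone. Origin: middle of its underside.
- overhead_stirrer: Tall fixed stirrer to the right of the photometer, an obstacle: post 0.59 m high at x 0.48, y 0.08; a stub on it reaches towards the robot to x 0.43 at height 0.285; motor head at x 0.48 to 0.56, y -0.03 to 0.07, height 0.42 to 0.60. Coming from the right, pass between it and the robot with the arm drawn back, the hand at x = 0.40 or less and the fingertips above 0.31 m.

How it is judged:
By the outcome, as a careful person would: the job done as asked, in the order asked, and still so for the second after the job is handed in, while the arm keeps its last pose, push and grip.
It also fails if it takes over 58 s, if anything falls off the work surface, if the arm or the gripper's body presses on something with over 40 N, if the wrist force passes 120 N, or if a joint passes its speed limit or range.

## Working session

There is one attempt and no reset: what is moved stays moved. The work goes in short steps, each a Python script; the robot and the scene stay as the last script left them, time stands still between calls to the robot, and variables do not carry over. Pictures are saved under pics/ and viewed, at most 10 in all, crops included, and the job is handed in when it is done.

```bash
mkdir -p pics
cat > h.py <<'E'
import numpy as np, cv2
from scipy.spatial.transform import Rotation as R
from cell import manip, inverse_kinematics, cams, order
def grab(n):
    s=manip.state(); c=cams.capture(n)
    if n=="wrist":
        T=np.eye(4);T[:3,:3]=R.from_rotvec(s["tcp_rot"]).as_matrix();T[:3,3]=s["tool_pos"]
        c["T"]=T@c["T_tool_cam"]
    else:
        o=np.array(c["orientation"]); T=np.eye(4)
        T[:3,:3]=o if o.shape==(3,3) else R.from_rotvec(o).as_matrix(); T[:3,3]=c["position"]; c["T"]=T
    return c
def cloud(c):
    z=c["z_map"];K=c["intrinsics"];v,u=np.mgrid[:z.shape[0],:z.shape[1]]
    P=np.stack([(u-K[0,2])/K[0,0]*z,(v-K[1,2])/K[1,1]*z,z],-1)@c["T"][:3,:3].T+c["T"][:3,3]
    P[z==0]=np.nan
    return P
E
python3 - <<'E'
from h import *
for n in("scene","top"):
    c=grab(n);print(n,c["orientation"],c["position"],c["intrinsics"].tolist());cv2.imwrite(f"pics/{n}1.png",c["image"]);np.save(f"{n}1.npy",cloud(c))
s=manip.state();print(s)
E
```

```text
scene [-1.76320679 -1.42621065  0.75338519] [1.15122266 0.02199137 0.55536843] [[443.0340443400746, 0.0, 283.12239070182466], [0.0, 443.0340443400746, 211.2440272148595], [0.0, 0.0, 1.0]]
top [-2.15357822  2.10762561 -0.10260439] [0.35761695 0.16193548 0.95204166] [[452.3246086703313, 0.0, 288.27107855064895], [0.0, 452.3246086703313, 211.24080961645507], [0.0, 0.0, 1.0]]
{'clock': 0.1, 'joint_pos': array([-1.34790214e+00,  2.64654734e-01,  1.60520434e+00, -2.63919516e-05,
        1.27370996e+00, -3.68979877e-02]), 'joint_velocities': array([-0.00068343, -0.00070788, -0.00163054,  0.00290909,  0.00043135,
       -0.00025632]), 'tau': array([ 5.98975275e-04, -5.03617752e+01, -3.58072078e+01,  7.31007149e-02,
        2.33261869e-02, -5.92294145e-05]), 'tool_pos': array([ 0.17324557, -0.65173638,  0.23754594]), 'tcp_rot': array([-3.11317533e+00, -4.06691439e-01,  3.27548274e-04]), 'contact_force': array([ 0.15354822, -0.7604445 ,  0.58700871]), 'moment': array([0.00055531, 0.00753472, 0.00283079]), 'grasp_force': 0.0, 'gripper_width': 0.08801552108043471}
```

View pics/top1.png

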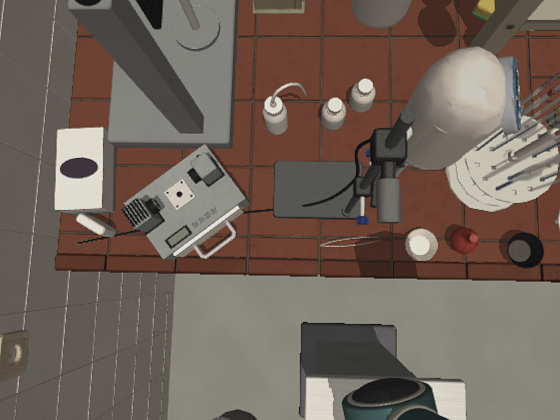

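View pics/scene1.png

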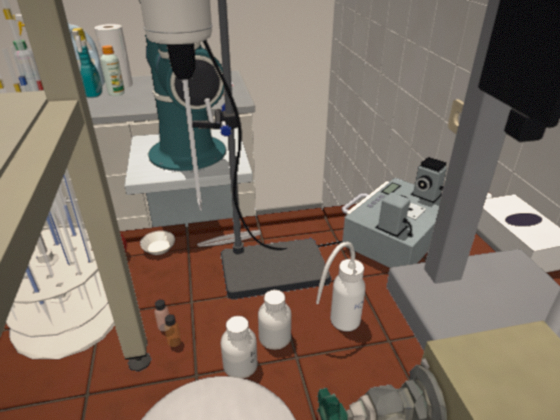

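The top view shows the photometer at about (187,202), with its handle at (217,238) facing the lower right. The lamp head (fins) is at (143,211) and the detector head at (206,165). I'll fit the pose from the depth map.

Run:
```python
from h import *
P=np.load("top1.npy")
sub=P[135:270,110:260].reshape(-1,3)
print("table z",np.nanmedian(P[225:250,260:310,2]))
h=np.histogram(sub[:,2],bins=np.arange(0,.17,.004));print([(round(b,3),n) for n,b in zip(*h) if n>50])
m=(sub[:,2]>.074)&(sub[:,2]<.165)
q=sub[m];
print(q.min(0),q.max(0))
r=cv2.minAreaRect(q[:,:2].astype(np.float32));print(r,cv2.boxPoints(r).round(4).tolist())
for n,(u,v) in dict(handle1=(235,226),handle2=(200,256),hm=(219,243),seat=(180,194)).items(): print(n,P[v-1:v+2,u-1:u+2].reshape(-1,3).round(4).tolist()[::2])
im=cv2.imread("pics/top1.png")[140:265,115:255];cv2.imwrite("pics/crop1.png",cv2.resize(im,None,fx=4.6,fy=4.6,interpolation=cv2.INTER_CUBIC))
```

```text
table z -0.00044713254693173887
[(np.float64(0.0), np.int64(3512)), (np.float64(0.004), np.int64(788)), (np.float64(0.008), np.int64(1316)), (np.float64(0.012), np.int64(206)), (np.float64(0.016), np.int64(135)), (np.float64(0.02), np.int64(156)), (np.float64(0.024), np.int64(158)), (np.float64(0.028), np.int64(144)), (np.float64(0.032), np.int64(120)), (np.float64(0.036), np.int64(89)), (np.float64(0.04), np.int64(118)), (np.float64(0.044), np.int64(222)), (np.float64(0.048), np.int64(879)), (np.float64(0.052), np.int64(332)), (np.float64(0.072), np.int64(154)), (np.float64(0.076), np.int64(2298)), (np.float64(0.08), np.int64(3176)), (np.float64(0.084), np.int64(298)), (np.float64(0.12), np.int64(56)), (np.float64(0.124), np.int64(66)), (np.float64(0.128), np.int64(122)), (np.float64(0.132), np.int64(146)), (np.float64(0.136), np.int64(86)), (np.float64(0.14), np.int64(387)), (np.float64(0.144), np.int64(241)), (np.float64(0.148), np.int64(74)), (np.float64(0.152), np.int64(166))]
[0.37994831 0.28547282 0.07409895] [0.61079581 0.52555173 0.15839606]
((0.4923982620239258, 0.40318137407302856), (0.1488538235425949, 0.19961050152778625), 38.15886306762695) [[0.37220001220703125, 0.435699999332428], [0.49549999833106995, 0.27869999408721924], [0.6126000285148621, 0.37070000171661377], [0.489300012588501, 0.5275999903678894]]
handle1 [[0.4573, 0.3178, 0.0004], [0.4574, 0.3136, 0.0004], [0.4552, 0.3155, 0.0009], [0.4529, 0.3174, 0.0018], [0.4533, 0.3137, -0.0017]]
handle2 [[0.3903, 0.3777, 0.0504], [0.3902, 0.3728, 0.0541], [0.3883, 0.3753, 0.0515], [0.3877, 0.3879, 0.0068], [0.3863, 0.3732, 0.0515]]
hm [[0.4204, 0.3505, 0.0003], [0.4206, 0.3466, -0.0016], [0.4184, 0.3483, 0.0001], [0.4161, 0.35, 0.0018], [0.4131, 0.3359, 0.0525]]
seat [[0.5096, 0.4156, 0.0843], [0.5096, 0.4114, 0.0849], [0.5076, 0.4134, 0.0846], [0.5057, 0.4154, 0.0839], [0.5059, 0.4117, 0.083]]
```

View pics/crop1.png

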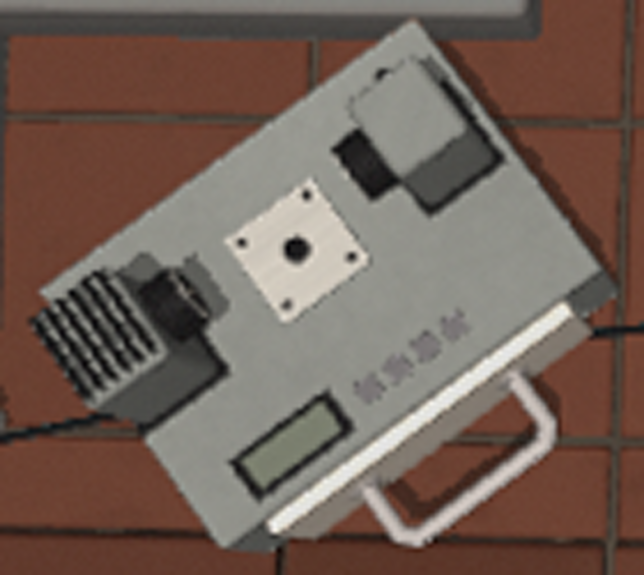

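The crop shows the seat's hole at crop (296,248), which is pixel (179.3,193.9), and the handle bar running from (415,540) to (550,445). The photometer yaw comes out near 38°. Next I'll bring the arm across, drawn back, and look with the wrist camera.

Run:
```python
from h import *
s=manip.state()
c=cams.capture("wrist");print(c["T_tool_cam"].round(4).tolist())
p=np.array(s["tool_pos"])
manip.move_linear([p[0],p[1],.37],rate=.2)
d=p[:2]/np.linalg.norm(p[:2])
manip.move_linear([*(d*.40),.37],rate=.25)
q=np.array(manip.state()["joint_pos"]);print(q.round(3))
a=q.copy();a[5]+=np.pi/2*1.0;print("rot")
manip.set_joints(a)
a[0]=0.66;manip.set_joints(a)
s=manip.state();print(s["clock"],s["tool_pos"],s["tcp_rot"],s["joint_pos"].round(3))
c=grab("wrist");cv2.imwrite("pics/w1.png",c["image"]);np.save("w1.npy",cloud(c))
```

```text
[[-0.0013, -0.9578, -0.2875, 0.0742], [1.0, -0.0011, -0.0011, 0.0009], [0.0007, -0.2875, 0.9578, -0.1462], [0.0, 0.0, 0.0, 1.0]]
[-1.373 -0.33   1.944  0.     1.527 -0.062]
rot
6.025 [0.30095932 0.2643488  0.3696361 ] [ 2.93936813e+00  1.10813264e+00 -2.23323771e-04] [ 0.659 -0.33   1.944 -0.     1.527  1.508]
```

View pics/w1.png

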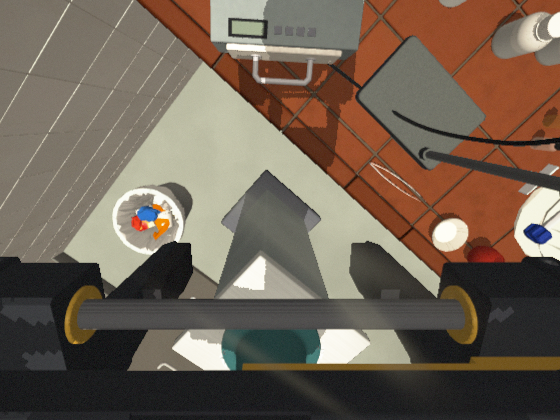

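The wrist view shows the photometer at the top (about 290,40), with the camera on the outer side and looking back. I'll flip the last joint so the camera looks outward from the robot side, then move closer.

Run:
```python
from h import *
q=np.array(manip.state()["joint_pos"]);q[5]-=np.pi;manip.set_joints(q)
psi=np.radians(38.14)
# tool x toward local -x, z down
lx=np.array([np.cos(psi),np.sin(psi),0]);Z=np.array([0,0,-1.]);X=-lx;Y=np.cross(Z,X)
rv=R.from_matrix(np.c_[X,Y,Z]).as_rotvec()
manip.move_pose([.40,.345,.26],rv)
s=manip.state();print(s["clock"],s["tool_pos"],s["joint_pos"].round(3))
c=grab("wrist");cv2.imwrite("pics/w2.png",c["image"]);P=cloud(c);np.save("w2.npy",P);np.savez("w2c.npz",K=c["intrinsics"],T=c["T"])
```

```text
9.4333 [0.3997417  0.3448521  0.26033324] [ 0.665 -0.028  1.889  0.     1.282 -1.572]
```

View pics/w2.png

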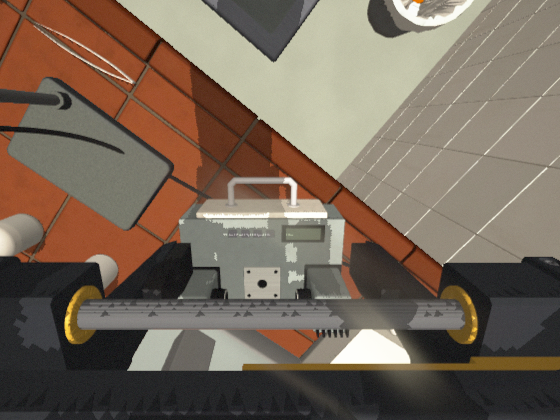

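This view shows the handle bar at row ~181 (columns 228–297), the drawer's front edge at row ~212 and the seat's hole at (262,284). I'll refine these from the cloud.

Run:
```python
from h import *
P=np.load("w2.npy");d=np.load("w2c.npz");K,T=d["K"],d["T"];print("f",K[0,0])
def ray(u,v,z):
    r=T[:3,:3]@np.array([(u-K[0,2])/K[0,0],(v-K[1,2])/K[1,1],1]);return T[:3,3]+r*(z-T[2,3])/r[2]
psi=np.radians(38.14);lx=np.array([np.cos(psi),np.sin(psi)]);ly=np.array([-lx[1],lx[0]])
sub=P[170:195,225:300].reshape(-1,3);b=sub[(sub[:,2]>.042)&(sub[:,2]<.058)]
L=np.c_[b[:,:2]@lx,b[:,:2]@ly,b[:,2]]
print("handle n",len(b),np.median(L,0),L.min(0),L.max(0))
bar=L[L[:,0]<np.percentile(L[:,0],60)]
print("slope deg",np.degrees(np.polyfit(bar[:,1],bar[:,0],1)[0]))
# case top
S=P[195:300,175:350].reshape(-1,3);m=(S[:,2]>.072)&(S[:,2]<.088);t=S[m]
L=np.c_[t[:,:2]@lx,t[:,:2]@ly,t[:,2]];print("top z",np.median(L[:,2]),np.percentile(L,[.5,99.5],axis=0))
y=L[:,1];x=L[:,0];
# front edge by y bins
ys=np.linspace(np.percentile(y,12),np.percentile(y,88),14);e=[(yy,np.percentile(x[abs(y-yy)<.006],1)) for yy in ys if (abs(y-yy)<.006).sum()>5]
e=np.array(e);print("front edge",e.round(4).tolist(),np.degrees(np.polyfit(e[:,0],e[:,1],1)[0]))
h=ray(262,284,.083)[:2];print("hole wrist",h,h@lx,h@ly)
c=grab("top");T=c["T"];K=c["intrinsics"]
h=ray(179.3,193.9,.083)[:2];print("hole top",h,h@lx,h@ly)
for u,v in((200.8,257.2),(234.6,236.5)):
    g=ray(u,v,.048)[:2];print("bar ends top",g@lx,g@ly)
im=cv2.imread("pics/w2.png")[165:315,160:360];cv2.imwrite("pics/crop2.png",cv2.resize(im,None,fx=4,fy=4,interpolation=cv2.INTER_CUBIC))
```

```text
f 290.0414572604481
handle n 579 [0.5278483  0.01167885 0.05161984] [ 0.5232242  -0.0315181   0.04585154] [0.54542661 0.05579842 0.05423909]
slope deg -0.07795293809378163
top z 0.08055777100694567 [[ 0.56029487 -0.08432402  0.07296198]
 [ 0.67479017  0.11027474  0.08589087]]
front edge [[-0.0513, 0.5602], [-0.0412, 0.5603], [-0.031, 0.5605], [-0.0209, 0.5604], [-0.0108, 0.5604], [-0.0006, 0.5605], [0.0095, 0.5604], [0.0196, 0.5604], [0.0297, 0.5606], [0.0399, 0.5606], [0.05, 0.5606], [0.0601, 0.5605], [0.0702, 0.5606], [0.0804, 0.5605]] 0.11994771108620338
hole wrist [0.50686735 0.41393159] 0.654291218046856 0.012525148635761929
hole top [0.50805886 0.41522563] 0.6560275216685985 0.012807056897997493
bar ends top 0.534834774924243 0.056028263244592896
bar ends top 0.5276071697911597 -0.022840647419967247
```

View pics/crop2.png

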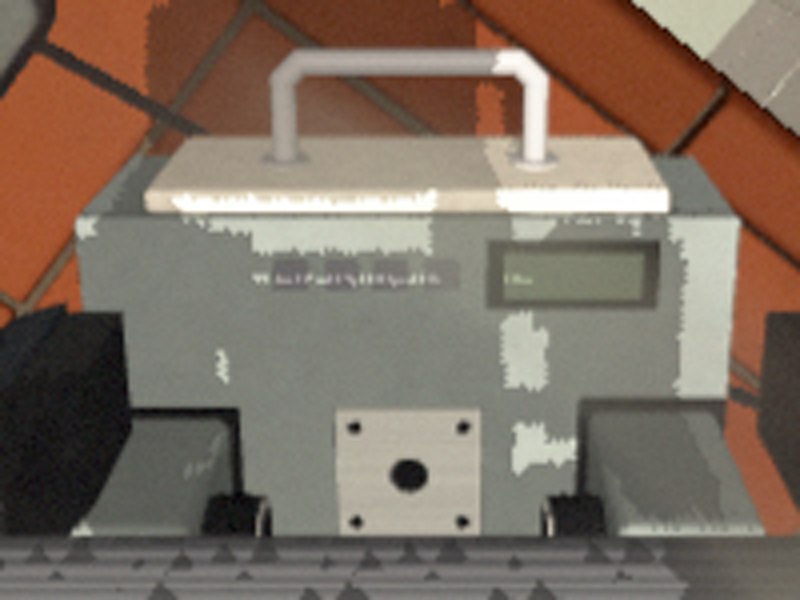

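Yaw is 38.1°, the bar is at local (0.5278, 0.0123) and the face at 0.5605. I'll grip the bar with a 15° lean towards the robot and pull.

```bash
cat >> h.py <<'E'
psi=np.radians(38.15);lx=np.array([np.cos(psi),np.sin(psi),0]);ly=np.array([-lx[1],lx[0],0]);up=np.array([0,0,1.])
def W(x,y,z): return lx*x+ly*y+up*z
def rotv(X,Z): return R.from_matrix(np.c_[X,np.cross(Z,X),Z]).as_rotvec()
E
python3 - <<'E'
from h import *
t=np.radians(15);z=lx*np.sin(t)-up*np.cos(t);rv=rotv(ly,z)
tgt=W(.5280,.0123,.048)+.010*z
print(inverse_kinematics(tgt,rv),inverse_kinematics(tgt-.075*lx,rv))
manip.move_pose(tgt-.10*z,rv)
manip.set_gripper(.018,20)
s=manip.state();print(s["clock"],s["tool_pos"]-(tgt-.1*z),s["gripper_width"]);f0=s["contact_force"];print(f0)
manip.move_linear(tgt,rate=.08)
print(manip.state()["contact_force"]-f0)
manip.set_gripper(0,20)
s=manip.state();print(s["gripper_width"],s["grasp_force"],s["contact_force"]-f0)
manip.move_linear(tgt-.068*lx,rate=.06)
for k in range(1,9):
    s=manip.state();f=(s["contact_force"]-f0)@lx;print(round((s["tool_pos"]-tgt)@lx,4),round(f,2))
    if f>10:break
    manip.move_linear(tgt-(.068+.001*k)*lx,rate=.03)
s=manip.state();print(s["clock"],s["gripper_width"],s["contact_force"]-f0)
c=grab("top");cv2.imwrite("pics/top2.png",c["image"])
E
```

```text
[ 0.63735461  0.07188907  2.26964861  0.01437817  0.53840253 -0.03986257] [ 0.63153272 -0.07517507  2.41640777  0.01730494  0.53877364 -0.04799605]
12.0167 [-1.47746891e-05 -1.86248877e-05 -1.01412606e-05] 0.01790980031618099
[-0.09430853  0.73365423  0.05368639]
[-0.22804211 -0.83477599  0.08921621]
0.007269909745561821 20.000782012939453 [-4.4767591  -4.39684317  6.80808953]
-0.0678 -2.17
-0.0685 -0.07
-0.0696 0.72
-0.0707 1.72
-0.0707 7.42
-0.0707 13.2
16.275 0.006916195478875675 [  9.6854557    9.03926255 -11.16528441]
```

Run:
```python
from h import *
t=np.radians(15);z=lx*np.sin(t)-up*np.cos(t)
tgt=W(.5280,.0123,.048)+.010*z
manip.move_linear(tgt-.0707*lx,rate=.03)
manip.set_gripper(.018,20)
manip.move_linear(tgt-.0707*lx-.13*z,rate=.2)
manip.set_gripper(.030,20)
manip.move_pose(W(.5315,.0123,.20),rotv(-lx,-up))
s=manip.state();print(s["clock"],s["tool_pos"],s["joint_pos"].round(3))
c=grab("wrist");cv2.imwrite("pics/w3.png",c["image"]);P=cloud(c);np.save("w3.npy",P);np.savez("w3c.npz",K=c["intrinsics"],T=c["T"])
```

```text
19.5083 [0.41007482 0.33778191 0.19975513] [ 0.642  0.021  1.954  0.     1.168 -1.594]
```

View pics/w3.png

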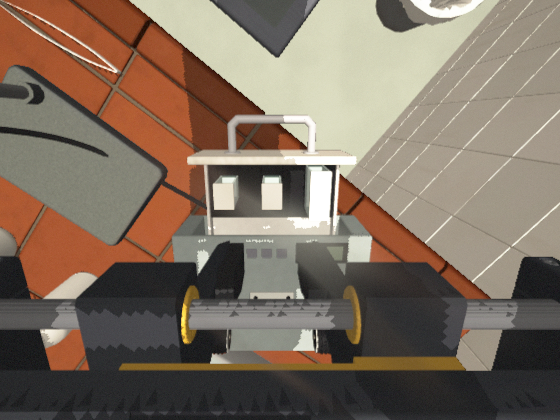

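The drawer is out. The long cell is the longer white cover at (318,188), in the +y slot, and the short cells are at (226,193) and (271,193). Now I'll measure it.

Run:
```python
from h import *
P=np.load("w3.npy");L=np.stack([P@lx,P@ly,P[...,2]],-1)
def box(r0,r1,c0,c1,z0,z1):
    q=L[r0:r1,c0:c1].reshape(-1,3);q=q[(q[:,2]>z0)&(q[:,2]<z1)]
    return len(q),np.percentile(q,[2,50,98],axis=0).round(4).tolist() if len(q) else 0
print("long",box(155,225,295,340,.060,.073));print("s1",box(170,215,205,245,.060,.073));print("s2",box(170,215,255,290,.060,.073))
print("bar",box(112,126,230,316,.04,.058));print("face",box(145,168,190,355,.070,.082))
im=cv2.imread("pics/w3.png")[105:255,170:370];cv2.imwrite("pics/crop3.png",cv2.resize(im,None,fx=4,fy=4,interpolation=cv2.INTER_CUBIC))
d=np.load("w3c.npz");print(d["K"].tolist(),d["T"].round(4).tolist())
```

```text
long (1114, [[0.4904, 0.0499, 0.0642], [0.5284, 0.0595, 0.0683], [0.5549, 0.07, 0.0698]])
s1 (570, [[0.5182, -0.0454, 0.0627], [0.5303, -0.0352, 0.0683], [0.5437, -0.0257, 0.0696]])
s2 (562, [[0.5179, 0.002, 0.0656], [0.5304, 0.0119, 0.0683], [0.5439, 0.0219, 0.0697]])
bar (755, [[0.4536, -0.026, 0.0487], [0.4575, 0.0131, 0.0515], [0.4629, 0.0521, 0.0535]])
face (1475, [[0.4903, -0.0603, 0.073], [0.4936, 0.0129, 0.0771], [0.4975, 0.0861, 0.0787]])
[[290.0414572604481, 0.0, 270.67299870551597], [0.0, 290.0414572604481, 205.1791112516288], [0.0, 0.0, 1.0]] [[-0.6161, 0.7544, 0.2267, 0.3517], [0.7877, 0.5898, 0.1779, 0.291], [0.0005, 0.2882, -0.9576, 0.346], [0.0, 0.0, 0.0, 1.0]]
```

View pics/crop3.png

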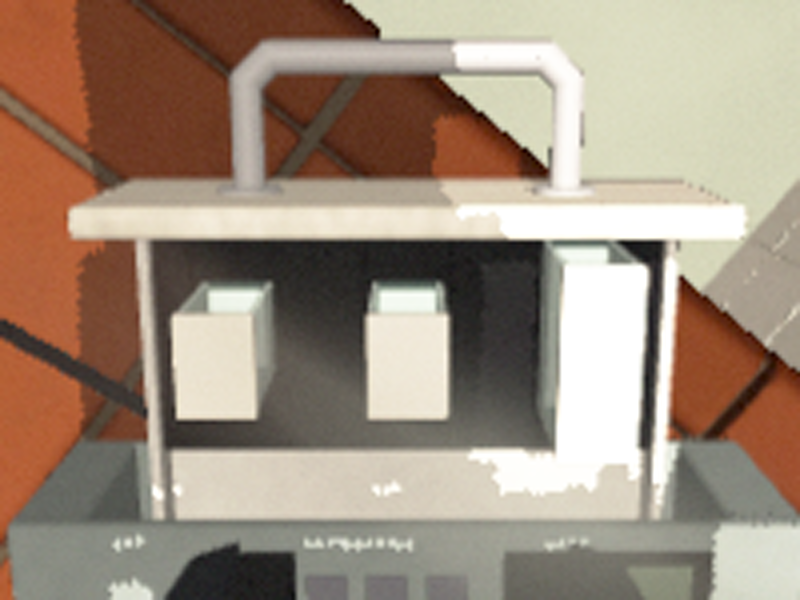

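Cell centre is about local (0.5305, 0.060) with its top at 0.068. I'll grip it with the fingertips at z 0.040, just above the drawer side (0.035), then lift.

Run:
```python
from h import *
P=np.load("top1.npy")[135:270,110:260].reshape(-1,3);L=np.c_[P@lx,P@ly-.0125,P[:,2]]
for sgn in(1,-1):
    q=L[(L[:,1]*sgn>.042)&(L[:,1]*sgn<.052)&(L[:,2]>.11)&(L[:,2]<.145)]
    h=q[q[:,2]>.128];print(sgn,len(q),np.percentile(q,[5,50,95],axis=0).round(4).tolist(),h.mean(0).round(4))
rv=rotv(-lx,-up)
manip.set_gripper(.029,20)
manip.move_pose(W(.5305,.060,.10),rv)
s=manip.state();f0=s["contact_force"];print(s["gripper_width"])
manip.move_linear(W(.5305,.060,.040),rate=.06)
s=manip.state();print(s["contact_force"]-f0)
manip.set_gripper(0,20)
s=manip.state();print(s["clock"],s["gripper_width"],s["grasp_force"],s["contact_force"]-f0)
manip.move_linear(W(.5305,.060,.065),rate=.06)
s=manip.state();print(s["clock"],s["gripper_width"],s["grasp_force"],s["contact_force"]-f0)
manip.move_linear(W(.5305,.060,.140),rate=.12)
s=manip.state();print(s["clock"],s["gripper_width"],s["contact_force"]-f0)
print(inverse_kinematics(W(.5305,.0125,.14),rotv(ly,-up)),inverse_kinematics(W(.655,.0125,.117),rotv(ly,-up)))
```

```text
1 84 [[0.6418, 0.0424, 0.1232], [0.6509, 0.0464, 0.1314], [0.665, 0.0514, 0.1363]] [0.6543 0.047  0.1324]
-1 80 [[0.6421, -0.0512, 0.1228], [0.6516, -0.0469, 0.1319], [0.6659, -0.0427, 0.1355]] [ 0.654  -0.0469  0.1325]
0.028827022712443008
[-0.65467049 -0.24490645  0.28685453]
21.7333 0.01990234017863029 20.000097955344245 [0.24013298 0.05804975 2.04438338]
22.3 0.019795547659301055 19.999846433638595 [ 0.32218608 -0.65736901 -1.34639872]
23.075 0.01997272998099353 [-0.42223102 -1.55483656 -0.73345981]
[ 6.42460362e-01  7.64442651e-02  2.01329719e+00 -4.44089210e-16
  1.05185120e+00 -2.33827472e-02] [ 6.46907259e-01  3.23062542e-01  1.76262683e+00 -4.44089210e-16
  1.05590329e+00 -1.89358506e-02]
```

Run:
```python
from h import *
rv=rotv(ly,-up)
manip.move_linear(W(.5305,.0125,.140),rate=.1,rot=rv)
manip.move_linear(W(.5305,.0125,.117),rate=.1)
manip.move_linear(W(.6545,.0125,.117),rate=.08)
manip.dwell(.3)
s=manip.state();print(s["clock"],s["tool_pos"]@lx,s["tool_pos"]@ly,s["tool_pos"][2],s["gripper_width"],s["grasp_force"],s["contact_force"],s["joint_pos"].round(3))
a=grab("top");b=grab("scene");w=grab("wrist")
for n,c in(("top",a),("scene",b),("wrist",w)): cv2.imwrite(f"pics/{n}9.png",c["image"]);np.save(f"{n}9.npy",cloud(c));np.savez(f"{n}9c.npz",K=c["intrinsics"],T=c["T"])
A=cv2.resize(a["image"][140:270,110:260],(400,347),interpolation=cv2.INTER_CUBIC)
B=cv2.resize(b["image"][130:290,310:460],(370,395),interpolation=cv2.INTER_CUBIC)
o=np.zeros((400,780,3),np.uint8);o[:347,:400]=A;o[:395,405:775]=B;cv2.imwrite("pics/comb.png",o)
```

```text
27.175 0.6543680571245969 0.01249422247212334 0.11708374900896175 0.01998655802886983 19.999839378870092 [-0.43081564  0.81272353 -0.18091543] [ 0.647  0.322  1.764 -0.     1.056 -0.019]
```

View pics/comb.png

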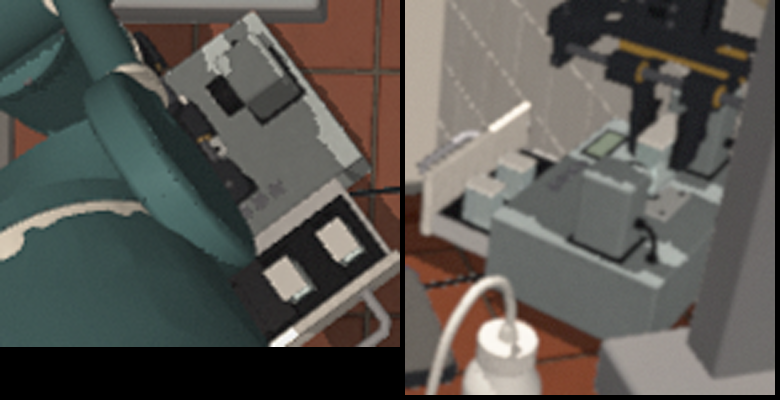

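View pics/wrist9.png

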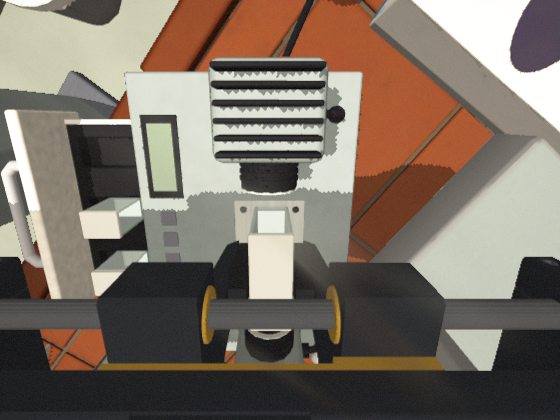

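The wrist view from the lamp side shows the cell's cover at columns 248–293 (middle 270.5) and the lamp barrel at columns 240–299 (middle 269.5), so it is laterally centred. The short cells are still in the rack, and the drawer is out. I'll check height and spacing along the beam with numbers.

Run:
```python
from h import *
P=np.load("wrist9.npy");L=np.stack([P@lx-.6544,P@ly-.0125,P[...,2]],-1)
q=L[225:300,245:297].reshape(-1,3);q=q[(q[:,2]>.135)&(q[:,2]<.152)]
print("cell top",len(q),np.percentile(q,[1,50,99],axis=0).round(4).tolist(),"tilt deg x,y",np.degrees(np.linalg.lstsq(np.c_[q[:,:2],np.ones(len(q))],q[:,2],rcond=None)[0][:2]).round(2))
c=L[232:236,250:292];print("yaw: ends row")
b=L[160:195,235:305].reshape(-1,3);b=b[(b[:,2]>.105)&(b[:,2]<.140)]
print("lamp barrel",len(b),np.percentile(b,[1,50,99],axis=0).round(4).tolist())
b=L[325:362,235:305].reshape(-1,3);b=b[(b[:,2]>.10)&(b[:,2]<.140)]
print("det barrel",len(b),np.percentile(b,[1,50,99],axis=0).round(4).tolist() if len(b) else 0)
s=L[195:240,230:310].reshape(-1,3);s=s[(s[:,2]>.079)&(s[:,2]<.088)]
print("seat",np.median(s[:,2]))
```

```text
cell top 3352 [[-0.0118, -0.0078, 0.1359], [-0.0003, 0.0093, 0.1446], [0.0107, 0.0243, 0.1461]] tilt deg x,y [-0.16 -2.67]
yaw: ends row
lamp barrel 1748 [[-0.0151, 0.0399, 0.1227], [-0.0016, 0.0472, 0.1326], [0.0121, 0.0543, 0.1356]]
det barrel 2070 [[-0.021, -0.0704, 0.1072], [-0.0014, -0.0515, 0.1307], [0.0206, -0.0396, 0.1351]]
seat 0.08269456021444939
```

Run:
```python
from h import *
P=np.load("wrist9.npy");L=np.stack([P@lx-.6544,P@ly-.0125,P[...,2]],-1)
q=L[236:296,252:290].reshape(-1,3);q=q[abs(q[:,2]-.1446)<.003]
print(len(q),np.degrees(np.linalg.lstsq(np.c_[q[:,:2],np.ones(len(q))],q[:,2],rcond=None)[0][:2]))
for y in(-.005,0,.005,.01,.015,.02): print(y,np.median(q[abs(q[:,1]-y)<.002][:,2]).round(4))
manip.move_linear(W(.6535,.0125,.117),rate=.02);manip.dwell(1.0)
s=manip.state();print(s["clock"],s["tool_pos"]@lx,s["tool_pos"]@ly,s["tool_pos"][2],s["gripper_width"],s["grasp_force"],abs(s["joint_velocities"]).max())
```

```text
2271 [0.31438201 0.10251991]
-0.005 0.1447
0 0.1448
0.005 0.1448
0.01 0.1448
0.015 0.1448
0.02 0.1448
28.575 0.6535007245021076 0.012500475220059981 0.11698384406500875 0.019842417481597825 19.999929182231426 0.001291513129051852
```

The cell is level, centred and still, with its top at 0.1448, so the optical centre is at 0.120.

```bash
python3 -c "
from h import *
print(order.close_job())"
```

```text
the job is handed in; nothing more can be done
None
```

The drawer is out at its stop, and the long cell is held still by its frosted sides, upright and within about 1 mm of the beam's middle between the two barrels; the job was handed in at about 28.6 s on the robot's clock.

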